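Clamp a core slice into a seal-test cell

TASK

Load the thicker of the two core slices into the round pocket of the test cell and let go of it, then swing the hinged clamp over and press down gently but firmly on the end of its black handle, driving the slice down until it bottoms on the hidden stop: press with about 22 N for half a second, never more than 30 N. Leave the clamp resting closed on the slice, and leave the thin slice and everything else where it stands.

Things in the scene. Friction and masses are not known exactly. Their poses are not given: they have to be found in the camera images.
- core_thick: the slice to load: an upright concrete disc, diameter 47 mm, 31 mm tall, about 0.12 kg. Origin: centre of its underside; z up
- core_thin: the other slice, to be left alone: diameter 47 mm, only 24 mm tall, same concrete. Origin: centre of its underside
- cell: test cell, fixed on the table: steel base plate 110 mm (its x) by 156 mm (its y, from -92 to +64), 12 mm thick. Origin: on the pocket's axis at table height; z up; +y points from the hinge to the free end of the closed clamp; x is parallel to the hinge axis. Two hinge lugs at y = -65 mm, 74 mm tall, 60 mm over both. Its yaw differs by up to 0.5 rad
- pocket_mouth (a point): centre of the pocket's mouth, 36 mm above the table. 8 mm below it the slice lands on a rubber carrier ring, which slides down only under about 22 N and stays where it is pushed. The slice is home when its underside meets a steel stop pin inside the ring, 12.5 to 18 mm below the mouth: set differently every time and not measured, so it must be felt
- clamp (a joint): clamp angle, rad: 0 = closed flat (pad 49 mm above the table), grows as it opens; starts leaning back open at 1.75 to 2.05. The stiff hinge (0.28 N m friction; the clamp weighs 0.28 kg) holds it at any angle. The pad touches a slice on the unpressed ring at about 0.15; home lies between 0 and 0.085; its lower end is -0.1
- clamp_hinge (a point): point on the hinge axis, 65 mm from the pocket's axis and 62 mm above the table; the axis is parallel to the cell's x
- clamp_handle (a point): centre of the outer (upper) face of the flat black handle, 140 mm from the hinge axis along the arm and 10 mm to its outer side; handle 46 mm wide, 36 mm along the arm, 12 mm thick. z: normal to that face (up when closed). Push this face to close. The pad gets about 2.15 times the force on the handle: the ring slides at about 11 N, at the stop the force rises steeply
- clamp_pad: domed rubber pad under the clamp arm, 28 mm wide, 65 mm from the hinge, on a swivel (+-0.12 rad). Origin: the swivel, 11 mm above the dome's lowest point. It must press the slice with at least 36 N for 0.3 s (17 N or more on the handle), never with more than 80 N (37 N on the handle)
- jar: small jar with a blue screw cap, 44 mm wide, 60 mm tall: leave standing. Origin: centre of its underside
- weight: knob weight, 38 mm wide, 56 mm tall: leave standing. Origin: centre of its underside
- tin: aluminium moisture tin, 60 mm wide, 39 mm tall: leave standing. Origin: centre of its underside
- sleeve: aluminium block of the cell, 76 x 76 mm, top (rim) 36 mm above the table, with the round pocket in its middle: 49 mm wide with sharp edges, 1 mm clearance all round for the slice. Origin: on the pocket's axis, 12 mm above the table. Its walls must not take more than 40 N from the slice
Things that resemble listed ones, but are neither listed nor needed, are in the scene too. Of the things that look like the cell, the larger one is meant.

How it is judged:
By the outcome, as a careful person would: the job done as asked, in the order asked, and still so for the second after the job is handed in, with the robot touching nothing.
It also fails if it takes over 64 s, if anything falls off the work surface, if the arm or the gripper's body presses on something with over 40 N, if the wrist force passes 120 N, or if a joint passes its speed limit or range.

ROBOT

A 6-joint arm with a two-finger parallel gripper is mounted at the origin on a cart in front of the work surface, level with it; the furniture and walls round the work are solid. World frame = base frame: x ahead of the robot, y to its left, z up, the work surface at z = 0. Lengths are in m, angles in rad, forces in N, time in s.
With the tool pointing down it reaches from about 0.425 to 0.925 m from the base axis. Payload 12.5 kg.
Tool frame: the origin (TCP) lies between the finger pads; the fingertips stand 11 mm ahead of it and the grasp point (between the pads) lies 8 mm behind it; y points along the fingers, x is the direction in which the jaws open and shut, and the axes are right-handed (so a half turn about y gives the same grasp; the last joint's range is limited). The gripper opens to 85 mm and grips with 20 to 120 N. Pads are 22 mm wide; open, the fingers measure 114 mm over their backs; the gripper's body (76 mm by 85 mm) begins 54 mm behind the grasp point. The pads swing forward as they close: fully open they stand 13 mm farther back than shut.
Start: joints at [1.21, 0.491, 1.559, -0, 1.092, -0.106], TCP at [0.158, 0.605, 0.242] pointing down, gripper open.
Joint ranges: [-3.1, 3.1], [-0.84, 2.19], [0.05, 2.79], [-1.13, 4.28], [0.06, 2.93], [-2.69, 2.69]. Speed limits (rad/s): [2.22, 2.22, 2.79, 3.14, 3.14, 3.14].

INTERFACE

Orientations are given as a rotation vector (axis times angle).
In Python, from workcell import arm gives the robot as it stands. The module is installed in compiled form; this text tells all that it offers.
- The arm moves only by the tool jog_arm, never from a script. Its argument "plan" is a list of rows, each a list of 5 numbers: the gripper command: -1 is shut, 1 is fully open, values between are in proportion, then the shift along the tool's x, y, z in cm, then the turn about the tool's y in rad. A call has 1 to 5 rows; each row is the pose to reach, as a shift and turn from the pose commanded when the call began, along the tool's axes at that moment; what a row does not reach only later rows make up. A row lasts 1/12 s, in which the tool goes at most 41.7 mm and 7.16 degrees, less where a joint would pass 70% of its speed; a pose out of reach is approached as far as the arm can. A call with a gripper value outside its range is refused whole. The fingers move at their own pace and stop on an object; "force" is the grip in N (left out, the last holds). Time passes only in rows, so rows that repeat a pose let the fingers close. It gives the time, the measured TCP pose, the force and the opening at its end, in the units of the state.
- arm.observe(): the state, without advancing time (a new reading comes with each control period).
- arm.read_camera(name): name is "scene" or "top" or "wrist"; returns (picture, depth): 384x512x3 uint8, blue, green, red; 384x512 float32, m along the optical axis (not along the pixel's ray), 0 where there is no reading.
- arm.camera_params(name): a dict with "intrinsics" (3x3 intrinsics, pixels), "k1" (the pictures are not rectified: a ray, as slopes to the right and down, at radius r is drawn at 1 + k1 r^2 times it, then the intrinsics apply), "eye" and "rotation" of the camera in the world; the wrist camera has in their place "tool_from_camera" (4x4, takes a point from camera to tool coordinates, whose origin is the TCP and whose axes are the tool frame's). Camera axes: x right, y down, z forward; pixel columns grow to the right and rows downward; lengths in m; the calibration is good to about 2 mm. A picture is of the moment at which its call begins: read the wrist's pose just before it. camera_params takes no time and is no camera call.
- arm.finish_job(): hands the job in, once; it reports no verdict.
The state is a dict: "clock": time; "joint_positions": joint angles; "dq": joint speeds; "effort": joint torques, N m; "tcp_pos": TCP position; "ee_rot": TCP orientation; "ft_force": force on the tool from outside, world axes, zero at the start; "moment": the same for the moment, N m; "gripper_width": finger opening in m.
Only numpy, scipy, OpenCV 4.12 (cv2) and the standard library are available. Lean on these libraries where they do the work, as an engineer would, in place of code of your own. Each camera call takes 0.05 s, during which the arm holds its last target.

## Working session

There is one attempt and no reset: what is moved stays moved. The work goes in short steps, Python scripts to look and compute and a tool call to move; the robot and the scene stay as the last step left them, time stands still between calls to the robot, and variables do not carry over. Pictures are saved under pics/ and viewed, and the job is handed in when it is done.

Besides the shell and the picture viewer there is one more tool, called after "Call:" by a JSON object that holds its "api" and its "payload". jog_arm: Moves the arm, as the interface text tells. Its arguments: {"type":"object","properties":{"plan":{"type":"array","items":{"type":"array","items":{"type":"number"}}},"force":{"type":"number"}},"required":["plan"]}

```bash
mkdir -p pics
cat > h.py <<'E'
import numpy as np, cv2, pickle
from workcell import arm
E
python3 - <<'E'
from h import *
np.set_printoptions(precision=4,suppress=True)
print(arm.observe())
d={}
for n in ["scene","top","wrist"]:
    p=arm.camera_params(n); print(n,p)
    im,de=arm.read_camera(n); cv2.imwrite(f"pics/{n}0.png",im); d[n]=(im,de,p)
d['obs']=arm.observe()
pickle.dump(d,open('d0.pkl','wb'))
E
```

```text
{'clock': 0.0, 'joint_positions': array([ 1.2104,  0.4915,  1.5595, -0.    ,  1.0917, -0.1056]), 'dq': array([ 0.    , -0.0003, -0.0011,  0.0011, -0.0015, -0.0002]), 'effort': array([  0.0022, -61.8471, -26.1592,  -0.0001,   0.0041,   0.    ]), 'tcp_pos': array([0.1574, 0.6046, 0.2417]), 'ee_rot': array([-1.3196, -1.0188,  1.0204]), 'ft_force': array([ 0.3955, -0.1977,  0.3542]), 'moment': array([-0.0046, -0.0233, -0.0107]), 'gripper_width': 0.08549570379606825}
scene {'intrinsics': array([[448.2866,   0.    , 262.459 ],
       [  0.    , 448.2866, 198.8048],
       [  0.    ,   0.    ,   1.    ]]), 'k1': 0.0013668854848110981, 'eye': array([-0.0996, -0.5173,  0.9539]), 'rotation': array([-2.1838,  1.1181, -0.4185])}
top {'intrinsics': array([[414.9905,   0.    , 254.9814],
       [  0.    , 414.9905, 194.2994],
       [  0.    ,   0.    ,   1.    ]]), 'k1': -0.09338170090688329, 'eye': array([ 0.3316, -0.0502,  1.3011]), 'rotation': array([-2.1215,  2.1383, -0.1512])}
wrist {'intrinsics': array([[289.4466,   0.    , 257.807 ],
       [  0.    , 289.4466, 193.4658],
       [  0.    ,   0.    ,   1.    ]]), 'k1': -0.0714925223166119, 'tool_from_camera': array([[ 1.    , -0.0004,  0.001 , -0.0005],
       [-0.001 , -0.2707,  0.9627, -0.1317],
       [-0.0001, -0.9627, -0.2707,  0.0695],
       [ 0.    ,  0.    ,  0.    ,  1.    ]])}
```

View pics/scene0.png

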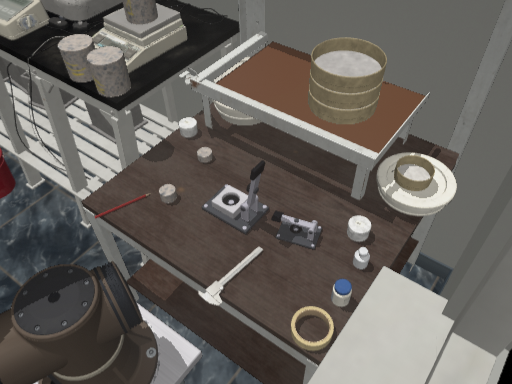

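View pics/top0.png

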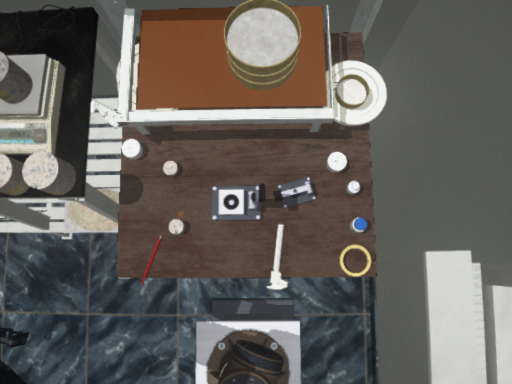

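View pics/wrist0.png

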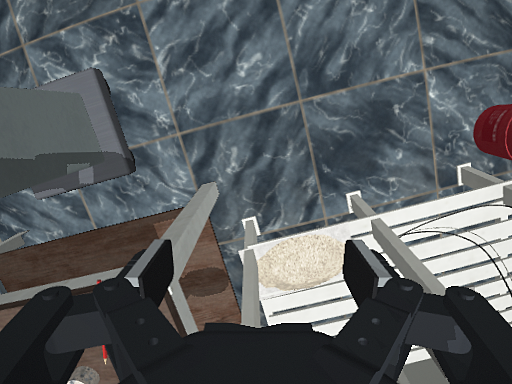

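```bash
cat > h.py <<'E'
import numpy as np, cv2, pickle
from scipy.spatial.transform import Rotation as R
np.set_printoptions(precision=4,suppress=True)
def und(p,uv):
    K=p['intrinsics']; x=(np.atleast_2d(uv).astype(float)-K[:2,2])/[K[0,0],K[1,1]]
    s=x.copy()
    for _ in range(10): s=x/(1+p['k1']*(s**2).sum(1,keepdims=True))
    return s
def pose(p,obs=None):
    if 'eye' in p: return R.from_rotvec(p['rotation']).as_matrix(),np.array(p['eye'])
    T=p['tool_from_camera']; Rt=R.from_rotvec(obs['ee_rot']).as_matrix()
    return Rt@T[:3,:3],Rt@T[:3,3]+obs['tcp_pos']
def onplane(p,uv,z,obs=None):
    s=und(p,uv); Rm,e=pose(p,obs); d=np.c_[s,np.ones(len(s))]@Rm.T
    return e+d*((z-e[2])/d[:,2])[:,None]
def withdepth(p,uv,dep,obs=None):
    s=und(p,uv); Rm,e=pose(p,obs); return e+(np.c_[s,np.ones(len(s))]*np.ravel(dep)[:,None])@Rm.T
def proj(p,X,obs=None):
    Rm,e=pose(p,obs); c=(np.atleast_2d(X)-e)@Rm; s=c[:,:2]/c[:,2:]
    s=s*(1+p['k1']*(s**2).sum(1,keepdims=True)); K=p['intrinsics']
    return s*[K[0,0],K[1,1]]+K[:2,2]
E
python3 - <<'E'
from h import *
d=pickle.load(open('d0.pkl','rb'))
im,de,p=d['top']
for uv in [(170,168),(176,227),(132,149),(300,260),(337,161),(353,187),(360,225),(232,203),(295,192)]:
    print(uv, withdepth(p,uv,de[uv[1],uv[0]])[0])
cv2.imwrite('pics/t1.png',cv2.resize(im[130:250,110:330],None,fx=3.6,fy=3.6,interpolation=cv2.INTER_CUBIC))
im,de,p=d['scene']
for uv in [(204,153),(168,190),(235,203)]:
    print(uv, withdepth(p,uv,de[uv[1],uv[0]])[0])
cv2.imwrite('pics/s1.png',cv2.resize(im[130:260,140:340],None,fx=4,fy=4,interpolation=cv2.INTER_CUBIC))
E
```

```text
(170, 168) [0.6251 0.2421 0.0218]
(176, 227) [0.437  0.218  0.0236]
(132, 149) [0.6865 0.3648 0.0328]
(300, 260) [ 0.3336 -0.1655  0.0021]
(337, 161) [ 0.638  -0.285   0.0385]
(353, 187) [ 0.5517 -0.3271  0.0579]
(360, 225) [ 0.4355 -0.3431  0.0587]
(232, 203) [0.511  0.0441 0.0217]
(295, 192) [ 0.538 -0.15   0.057]
(204, 153) [0.6208 0.2364 0.025 ]
(168, 190) [0.4382 0.2107 0.0334]
(235, 203) [0.5134 0.03   0.0278]
```

View pics/t1.png

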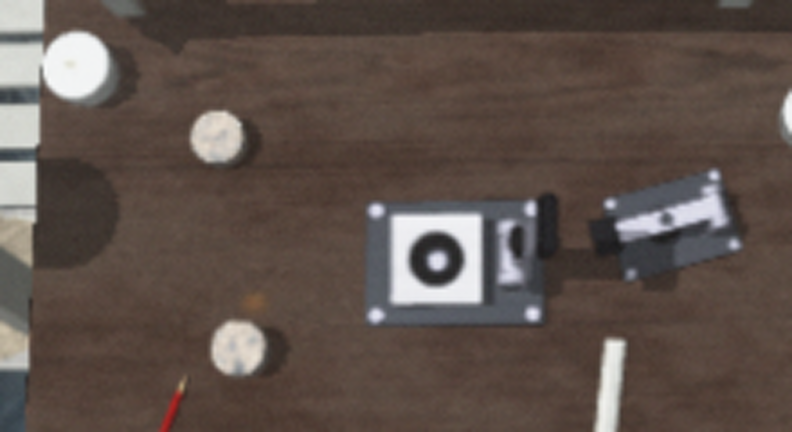

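View pics/s1.png

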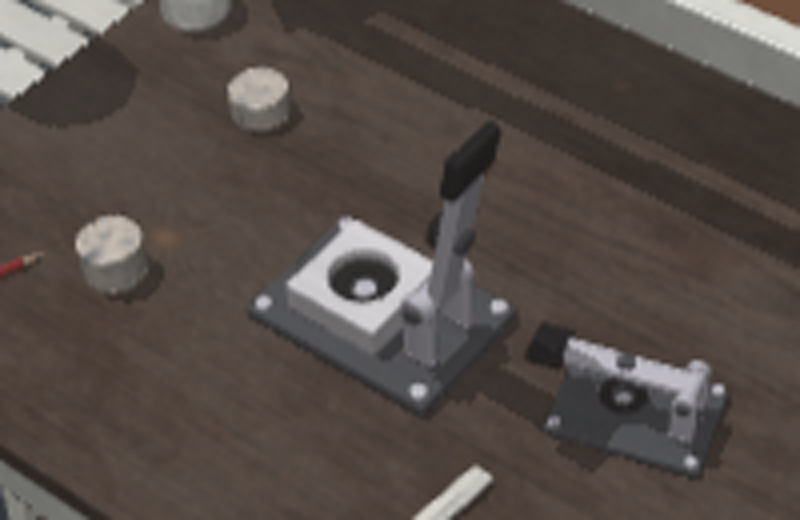

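```bash
cat > m0.py <<'E'
from h import *
d=pickle.load(open('d0.pkl','rb'))
def depthmap(n):
    im,de,p=d[n]; v,u=np.mgrid[:384,:512]
    P=withdepth(p,np.c_[u.ravel(),v.ravel()],de.ravel()); P[de.ravel()==0]=np.nan
    return P.reshape(384,512,3)
for n,c in [('top',((170,168),(176,227))),('scene',((204,153),(168,192)))]:
    im,de,p=d[n]; P=depthmap(n)
    for (u,v) in c:
        w=P[v-14:v+15,u-14:u+15].reshape(-1,3); t=w[w[:,2]>0.012]
        print(n,(u,v),'z pct',np.percentile(t[:,2],[50,75,90,97]),'floor',np.median(w[w[:,2]<0.012],0))
        # brightness mask
        s=im[v-14:v+15,u-14:u+15]; m=(s.min(2)>110).astype(np.uint8)
        cs,_=cv2.findContours(m,0,2); k=max(cs,key=cv2.contourArea); print(cv2.boundingRect(k),cv2.minEnclosingCircle(k)[0]+np.array([u-14,v-14]))
        (e,ax,an)=cv2.fitEllipse(k); ce=np.array(e)+[u-14,v-14]
        for z in (0.024,0.031): print('  centre at z',z,onplane(p,ce,z), ax)
    m=cv2.inRange(im,(170,170,170),(255,255,255)); 
    # sleeve top
    roi=(slice(180,240),slice(205,270))
    mm=np.zeros_like(m); mm[roi]=m[roi]; cs,_=cv2.findContours(mm,0,2)
    k=max(cs,key=cv2.contourArea); 
    q=cv2.approxPolyDP(cv2.convexHull(k),2.5,True)[:,0]; print(n,'sleeve',cv2.contourArea(k),q.tolist())
    X=onplane(p,q,0.036); print(X, X.mean(0))
E
python3 m0.py
```

```text
top (170, 168) z pct [0.0234 0.0252 0.0275 0.029 ] floor [ 0.6304  0.247  -0.0002]
(7, 7, 15, 14) [169.5714 167.2619]
  centre at z 0.024 [[0.6263 0.2428 0.024 ]] (14.003116607666016, 14.372886657714844)
  centre at z 0.031 [[0.6247 0.2412 0.031 ]] (14.003116607666016, 14.372886657714844)
top (176, 227) z pct [0.03   0.0317 0.0335 0.0353] floor [ 0.4385  0.224  -0.0005]
(7, 6, 15, 15) [175.5 226. ]
  centre at z 0.024 [[0.4396 0.2193 0.024 ]] (14.44672966003418, 15.764416694641113)
  centre at z 0.031 [[0.439  0.2178 0.031 ]] (14.44672966003418, 15.764416694641113)
top sleeve 556.5 [[243, 190], [242, 213], [219, 213], [219, 190]]
[[0.5493 0.009  0.036 ]
 [0.4777 0.0122 0.036 ]
 [0.4783 0.083  0.036 ]
 [0.55   0.0835 0.036 ]] [0.5138 0.0469 0.036 ]
scene (204, 153) z pct [0.0231 0.0248 0.0258 0.0269] floor [0.6386 0.2562 0.0002]
(7, 8, 15, 11) [204. 152.]
  centre at z 0.024 [[0.6261 0.241  0.024 ]] (9.97728157043457, 14.132903099060059)
  centre at z 0.031 [[0.6206 0.2353 0.031 ]] (9.97728157043457, 14.132903099060059)
scene (168, 192) z pct [0.0296 0.0315 0.0328 0.0338] floor [0.4515 0.2286 0.0002]
(5, 6, 16, 13) [166.5 189. ]
  centre at z 0.024 [[0.4423 0.222  0.024 ]] (11.323186874389648, 16.156736373901367)
  centre at z 0.031 [[0.4382 0.2164 0.031 ]] (11.323186874389648, 16.156736373901367)
scene sleeve 523.0 [[225, 185], [247, 195], [246, 205], [232, 212], [212, 201]]
[[ 0.5449  0.0905  0.036 ]
 [ 0.5506  0.0164  0.036 ]
 [ 0.5197 -0.0037  0.036 ]
 [ 0.4779  0.0118  0.036 ]
 [ 0.477   0.0811  0.036 ]] [0.514  0.0392 0.036 ]
```

Run:
```python
from h import *
d=pickle.load(open('d0.pkl','rb'))
o=d['obs'];M=R.from_rotvec(o['ee_rot']).as_matrix();print(M)
ya=np.arctan2(M[1,0],M[0,0]);print('yaw of tool x',ya)
print('shift cm to above slice', M.T@(np.array([0.4385,0.2175,0.20])-o['tcp_pos'])*100)
print('above between, view', M.T@(np.array([0.48,0.17,0.24])-o['tcp_pos'])*100)
```

```text
[[ 0.2521 -0.0003 -0.9677]
 [ 0.9677 -0.0008  0.2521]
 [-0.0009 -1.      0.0001]]
yaw of tool x 1.3159837863278012
shift cm to above slice [-30.3796   4.2093 -36.9557]
above between, view [-33.9336   0.2119 -42.1687]
```

Call:
{"api": "jog_arm", "payload": {"plan": [[1,-30.4,4.2,-37,1.316],[1,-30.4,4.2,-37,1.316],[1,-30.4,4.2,-37,1.316],[1,-30.4,4.2,-37,1.316],[1,-30.4,4.2,-37,1.316]]}}

```text
clock: 0.57
tcp_pos: [0.28, 0.4352, 0.2239]
ee_rot: [-1.503, -0.536, 0.536]
ft_force: [0.9, 1.7, 0.7]
gripper_width: 0.0855
```

```bash
cat > go.py <<'E'
import sys
from h import *
from workcell import arm
o=arm.observe();M=R.from_rotvec(o['ee_rot']).as_matrix()
ya=np.arctan2(M[1,0],M[0,0])
t=np.array([float(x) for x in sys.argv[1:4]]); yt=float(sys.argv[4]) if len(sys.argv)>4 else ya
print(o['clock'],o['tcp_pos'],'yaw',ya,'down',M[:,1],'F',o['ft_force'],'w',o['gripper_width'],'q',o['joint_positions'])
print('shift cm',M.T@(t-o['tcp_pos'])*100,'turn',-(yt-ya))
E
python3 go.py 0.4385 0.2175 0.2 0
```

```text
0.5667 [0.28   0.4352 0.2239] yaw 0.685391436761314 down [-0.     -0.0001 -1.    ] F [0.8655 1.7478 0.6597] w 0.08552663777327431 q [ 0.8714  0.3609  1.842  -0.      0.9387  0.186 ]
shift cm [ -1.5143   2.3871 -26.8855] turn 0.685391436761314
```

Call:
{"api": "jog_arm", "payload": {"plan": [[1,-1.5,2.4,-26.9,0.685],[1,-1.5,2.4,-26.9,0.685],[1,-1.5,2.4,-26.9,0.685],[1,-1.5,2.4,-26.9,0.685],[1,-1.5,2.4,-26.9,0.685]]}}

```text
clock: 0.98
tcp_pos: [0.4034, 0.2681, 0.2055]
ee_rot: [-1.57, -0.047, 0.047]
ft_force: [0.9, 1.5, 1.2]
gripper_width: 0.0853
```

```bash
python3 go.py 0.4385 0.2175 0.2 0
```

```text
0.9833 [0.4034 0.2681 0.2055] yaw 0.06003180493963992 down [ 0.0001  0.0001 -1.    ] F [0.8807 1.5318 1.1753] w 0.0853013438873334 q [0.4501 0.3402 1.9392 0.0001 0.8621 0.39  ]
shift cm [ 3.2021  0.5493 -5.2611] turn 0.06003180493963992
```

Call:
{"api": "jog_arm", "payload": {"plan": [[1,2.2,0.5,-3.6,0.06],[1,3.2,0.5,-5.3,0.06],[1,3.2,0.5,-5.3,0.06],[1,3.2,0.5,-5.3,0.06]]}}

```text
clock: 1.32
tcp_pos: [0.4384, 0.2183, 0.2004]
ee_rot: [-1.571, -0.002, 0.003]
ft_force: [-0.3, 0.5, -0.1]
gripper_width: 0.085
```

```bash
cat > snap.py <<'E'
import sys
from h import *
from workcell import arm
n=sys.argv[1];c=sys.argv[2]
o=arm.observe();im,de=arm.read_camera(c);p=arm.camera_params(c)
pickle.dump((im,de,p,o),open(n+'.pkl','wb'));cv2.imwrite('pics/'+n+'.png',im)
print(o['clock'],o['tcp_pos'],o['ee_rot'],o['ft_force'],o['gripper_width'])
E
python3 snap.py w1 wrist
```

```text
1.3167 [0.4384 0.2183 0.2004] [-1.5708 -0.0024  0.0032] [-0.3394  0.5161 -0.1432] 0.0850064964200841
```

View pics/w1.png

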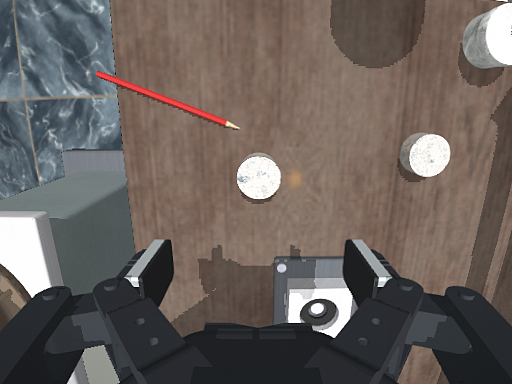

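```bash
cat > top.py <<'E'
import sys
from h import *
im,de,p,o=pickle.load(open(sys.argv[1]+'.pkl','rb'))
u,v,h,z,th=[float(x) for x in sys.argv[2:7]]
u,v,h=int(u),int(v),int(h)
s=im[v-h:v+h,u-h:u+h]; m=(s.min(2)>th).astype(np.uint8); m=cv2.morphologyEx(m,3,np.ones((5,5)))
cs,_=cv2.findContours(m,0,1); k=max(cs,key=cv2.contourArea)[:,0]+[u-h,v-h]
X=onplane(p,k,z,o)[:,:2].astype(np.float32); c,r=cv2.minEnclosingCircle(X)
print('bbox',k.min(0),k.max(0),'centre',c,'r',r,'bbox c',(X.min(0)+X.max(0))/2,'size',X.max(0)-X.min(0))
dd=de[v-3:v+4,u-3:u+4]; print('depth pt',withdepth(p,(u,v),np.median(dd),o))
E
python3 top.py w1 259 177 35 0.031 130; python3 top.py w1 428 155 32 0.024 130
```

```text
bbox [237 153] [280 198] centre (0.4381652772426605, 0.22155708074569702) r 0.02522938884794712 bbox c [0.4381 0.2216] size [0.046  0.0489]
depth pt [[0.4386 0.2204 0.0308]]
bbox [403 133] [450 176] centre (0.6205438375473022, 0.24675920605659485) r 0.02885539084672928 bbox c [0.6211 0.2448] size [0.0552 0.0472]
depth pt [[0.6236 0.2446 0.0236]]
```

Call:
{"api": "jog_arm", "payload": {"plan": [[1,0,4,0.1,0],[1,0,8,0.1,0],[1,0,12,0.1,0],[1,0,15,0.1,0],[1,0,16,0.1,0]], "force": 30}}

```text
clock: 1.78
tcp_pos: [0.4359, 0.2208, 0.0373]
ee_rot: [-1.572, -0.002, 0.01]
ft_force: [-0.3, -0.2, -0.4]
gripper_width: 0.0855
```

```bash
python3 go.py 0.4383 0.2195 0.020 0; python3 snap.py w2 wrist
```

```text
1.7833 [0.4359 0.2208 0.0373] yaw 0.007956245234670492 down [-0.0048 -0.0016 -1.    ] F [-0.3119 -0.1636 -0.3701] w 0.08547791847621633 q [0.3335 0.6308 2.0626 0.0003 0.4533 0.3253]
shift cm [ 0.2519  1.7278 -0.1261] turn 0.007956245234670492
1.7833 [0.4359 0.2208 0.0373] [-1.5723 -0.0024  0.0101] [-0.3119 -0.1636 -0.3701] 0.08547791847621633
```

View pics/w2.png

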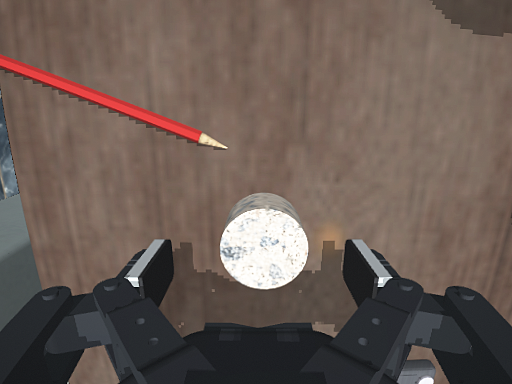

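```bash
python3 top.py w2 264 249 52 0.031 150;python3 top.py w2 264 249 52 0.031 180; python3 go.py 0.4383 0.2195 0.020 0
```

```text
bbox [220 197] [308 288] centre (0.4382964074611664, 0.222738578915596) r 0.026533305644989014 bbox c [0.4382 0.2226] size [0.0463 0.0523]
depth pt [[0.4382 0.2201 0.0307]]
bbox [220 209] [307 288] centre (0.4380457103252411, 0.21955403685569763) r 0.023529672995209694 bbox c [0.438  0.2195] size [0.0461 0.046 ]
depth pt [[0.4382 0.2201 0.0307]]
1.8333 [0.4362 0.2207 0.0375] yaw 0.007785259779038876 down [-0.005  -0.0016 -1.    ] F [ 0.2593 -0.89   -1.3509] w 0.08522388704390842 q [0.3332 0.6305 2.0618 0.0003 0.4546 0.3252]
shift cm [ 0.2222  1.7531 -0.1213] turn 0.007785259779038876
```

Call:
{"api": "jog_arm", "payload": {"plan": [[1,0.2,1,-0.1,0],[1,0.2,1.75,-0.1,0],[1,0.2,1.75,-0.1,0]]}}

```text
clock: 2.08
tcp_pos: [0.4403, 0.2195, 0.0232]
ee_rot: [-1.57, -0.006, 0.004]
ft_force: [-0.7, -0.2, -0.3]
gripper_width: 0.0856
```

```bash
python3 go.py 0.438 0.2195 0.020 0
```

```text
2.0833 [0.4403 0.2195 0.0232] yaw 0.006272003021774169 down [ 0.0008  0.0004 -1.    ] F [-0.7093 -0.1563 -0.2563] w 0.08561770096212305 q [0.328  0.6596 2.0633 0.0002 0.4178 0.3215]
shift cm [-0.2302  0.3202  0.0043] turn 0.006272003021774169
```

Call:
{"api": "jog_arm", "payload": {"plan": [[1,-0.2,0.25,0,0.006],[1,-0.2,0.25,0,0.006],[-1,-0.2,0.25,0,0.006],[-1,-0.2,0.25,0,0.006],[-1,-0.2,0.25,0,0.006]], "force": 25}}

```text
clock: 2.5
tcp_pos: [0.4383, 0.2192, 0.021]
ee_rot: [-1.57, -0.001, -0.001]
ft_force: [1.0, 0.0, -0.7]
gripper_width: 0.0515
```

Call:
{"api": "jog_arm", "payload": {"plan": [[-1,0,0,0,0],[-1,0,0,0,0],[-1,0,0,0,0]]}}

```text
clock: 2.75
tcp_pos: [0.4383, 0.2192, 0.0211]
ee_rot: [-1.57, -0.001, -0.001]
ft_force: [-0.6, 0.1, 8.0]
gripper_width: 0.0453
```

```bash
python3 go.py 0.438 0.2195 0.020 0; python3 snap.py w3 wrist
```

```text
2.75 [0.4383 0.2192 0.0211] yaw 4.000282376727835e-05 down [ 0.0008  0.0004 -1.    ] F [-0.6391  0.1287  8.0057] w 0.04534001004894858 q [0.3289 0.6624 2.0688 0.0002 0.4096 0.3287]
shift cm [-0.0258  0.115   0.0287] turn 4.000282376727835e-05
2.75 [0.4383 0.2192 0.0211] [-1.5704 -0.0007 -0.0006] [-0.6391  0.1287  8.0057] 0.04534001004894858
```

View pics/w3.png

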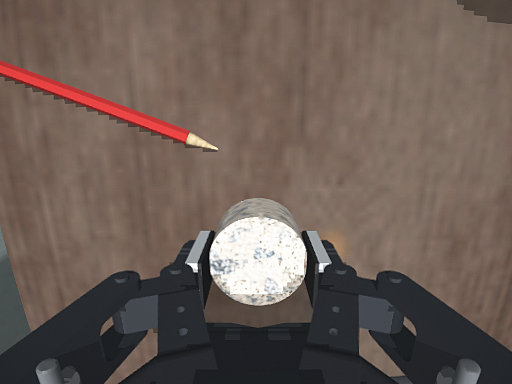

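```bash
for t in 160 180; do python3 top.py w3 258 260 56 0.031 $t;done
```

```text
bbox [210 213] [306 304] centre (0.4376489818096161, 0.22033876180648804) r 0.024235866963863373 bbox c [0.4374 0.2205] size [0.0455 0.0479]
depth pt [[0.4375 0.2208 0.0305]]
bbox [210 217] [306 304] centre (0.43742454051971436, 0.2194884717464447) r 0.02347869612276554 bbox c [0.4374 0.2196] size [0.0455 0.046 ]
depth pt [[0.4375 0.2208 0.0305]]
```

Call:
{"api": "jog_arm", "payload": {"plan": [[0.7,0,0,0,0],[0.7,0,0,0,0],[0.7,0,0,0,0],[0.7,0,0,0,0.12],[0.7,0,0,0,0.24]]}}

```text
clock: 3.22
tcp_pos: [0.438, 0.2191, 0.0205]
ee_rot: [-1.562, 0.193, -0.192]
ft_force: [0.1, -0.9, 0.2]
gripper_width: 0.0725
```

Call:
{"api": "jog_arm", "payload": {"plan": [[0.7,0,0,0,0.12],[0.7,0,0,0,0.24],[0.7,0,0,0,0.36],[0.7,0,0,0,0.48],[0.7,0,0,0,0.6]]}}

```text
clock: 3.63
tcp_pos: [0.438, 0.2191, 0.0205]
ee_rot: [-1.468, 0.661, -0.661]
ft_force: [-0.9, -0.5, 0.0]
gripper_width: 0.0725
```

Call:
{"api": "jog_arm", "payload": {"plan": [[0.7,0,0,0,0.12],[0.7,0,0,0,0.24],[0.7,0,0,0,0.36],[0.7,0,0,0,0.48],[0.7,0,0,0,0.6]]}}

```text
clock: 4.05
tcp_pos: [0.438, 0.2191, 0.0205]
ee_rot: [-1.266, 1.117, -1.117]
ft_force: [0.9, -0.3, 0.4]
gripper_width: 0.0724
```

Call:
{"api": "jog_arm", "payload": {"plan": [[0.7,0,0,0,0.1],[0.7,0,0,0,0.131],[0.7,0,0,0,0.131],[0.7,0,0,0,0.131]]}}

```text
clock: 4.38
tcp_pos: [0.438, 0.2191, 0.0205]
ee_rot: [-1.21, 1.208, -1.208]
ft_force: [-1.3, -0.1, 0.1]
gripper_width: 0.0726
```

```bash
python3 go.py 0.4383 0.2192 0.020 -1.5708; python3 snap.py w4 wrist
```

```text
4.3833 [0.438  0.2191 0.0205] yaw -1.5695765177081966 down [-0.0001  0.     -1.    ] F [-1.3261 -0.082   0.0996] w 0.07258638595441104 q [0.3289 0.6636 2.069  0.0002 0.4091 1.8982]
shift cm [-0.0069  0.054   0.0276] turn 0.0012234822918033572
4.3833 [0.438  0.2191 0.0205] [-1.2098  1.2084 -1.2082] [-1.3261 -0.082   0.0996] 0.07258638595441104
```

View pics/w4.png

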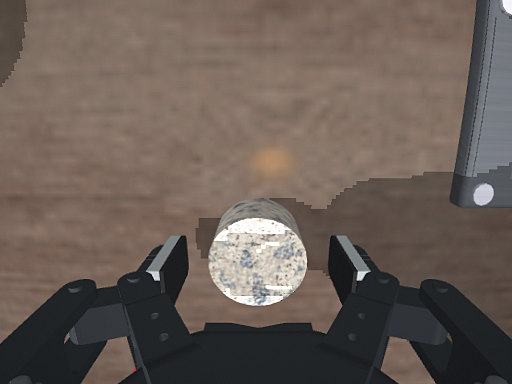

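Call:
{"api": "jog_arm", "payload": {"plan": [[-1,0,0,0,0],[-1,0,0,0,0],[-1,0,0,0,0],[-1,0,0,0,0],[-1,0,0,0,0]], "force": 30}}

```text
clock: 4.85
tcp_pos: [0.4381, 0.2192, 0.0208]
ee_rot: [-1.209, 1.209, -1.209]
ft_force: [-0.0, 0.1, 6.1]
gripper_width: 0.0456
```

```bash
python3 snap.py w5 wrist
cat > toolc.py <<'E'
import sys
from h import *
# slice top centre in tool coords (x,z) given world top height
im,de,p,o=pickle.load(open(sys.argv[1]+'.pkl','rb')); z=float(sys.argv[2])
u,v,h=258,260,56
M=R.from_rotvec(o['ee_rot']).as_matrix()
for th in (150,180,200):
    s=im[v-h:v+h,u-h:u+h]; m=(s.min(2)>th).astype(np.uint8); m=cv2.morphologyEx(m,3,np.ones((7,7)))
    cs,_=cv2.findContours(m,0,1); k=max(cs,key=cv2.contourArea)[:,0]+[u-h,v-h]
    X=(onplane(p,k,z,o)-o['tcp_pos'])@M*1000; X=X[:,[0,2]]
    print(th,k.min(0),k.max(0),'min',X.min(0),'max',X.max(0),'c',(X.max(0)+X.min(0))/2,'sz',X.max(0)-X.min(0))
E
python3 toolc.py w3 0.031; python3 toolc.py w5 0.031
```

```text
4.85 [0.4381 0.2192 0.0208] [-1.2089  1.209  -1.2091] [-0.0416  0.103   6.1154] 0.045573750373282804
150 [202 204] [313 304] min [-26.708  -22.6101] max [24.7718 29.476 ] c [-0.9681  3.4329] sz [51.4798 52.0861]
180 [210 217] [306 304] min [-23.6102 -22.6092] max [21.8457 23.3658] c [-0.8822  0.3783] sz [45.4559 45.975 ]
200 [210 217] [306 304] min [-23.3669 -22.6078] max [21.8194 23.3658] c [-0.7738  0.379 ] sz [45.1863 45.9736]
150 [210 218] [306 305] min [-22.2248 -23.7276] max [22.8652 22.3502] c [ 0.3202 -0.6887] sz [45.09   46.0778]
180 [210 218] [306 304] min [-22.1724 -23.1457] max [22.8385 22.3501] c [ 0.333  -0.3978] sz [45.0108 45.4957]
200 [211 218] [306 304] min [-22.0169 -23.1457] max [22.7062 22.3501] c [ 0.3446 -0.3978] sz [44.7231 45.4957]
```

View pics/w5.png

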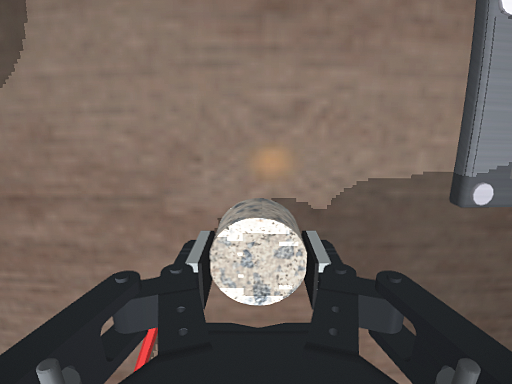

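Run:
```python
from h import *
for n in ['w1','w2','w3','w4','w5']:
    im,de,p,o=pickle.load(open(n+'.pkl','rb'))
    print(n,o['tcp_pos'],R.from_rotvec(o['ee_rot']).as_matrix()[2],'\n',p['tool_from_camera'][:3])
```

```text
w1 [0.4384 0.2183 0.2004] [-0.0005 -1.      0.    ] 
 [[ 1.      0.0002 -0.001  -0.0007]
 [ 0.001  -0.2707  0.9627 -0.1317]
 [-0.0001 -0.9627 -0.2707  0.0686]]
w2 [0.4359 0.2208 0.0373] [-0.0049 -1.     -0.0015] 
 [[ 1.      0.0002 -0.001  -0.0007]
 [ 0.001  -0.2706  0.9627 -0.1317]
 [-0.0001 -0.9627 -0.2706  0.0686]]
w3 [0.4383 0.2192 0.0211] [ 0.0008 -1.      0.0004] 
 [[ 1.      0.0002 -0.001  -0.0007]
 [ 0.001  -0.2707  0.9627 -0.1317]
 [-0.0001 -0.9627 -0.2707  0.0686]]
w4 [0.438  0.2191 0.0205] [-0.     -1.     -0.0001] 
 [[ 1.      0.0003 -0.0013  0.0003]
 [ 0.0013 -0.2729  0.9621 -0.1317]
 [-0.0001 -0.9621 -0.2729  0.0682]]
w5 [0.4381 0.2192 0.0208] [-0.0002 -1.      0.0003] 
 [[ 1.      0.0003 -0.0013  0.0003]
 [ 0.0013 -0.2729  0.9621 -0.1317]
 [-0.0001 -0.9621 -0.2729  0.0682]]
```

Call:
{"api": "jog_arm", "payload": {"plan": [[0.7,0,0,0,0],[0.7,0,0,0,0],[0.7,0,0,0,0],[0.7,0,-2,0,-0.1],[0.7,0,-5,0,-0.22]]}}

```text
clock: 5.32
tcp_pos: [0.437, 0.2187, 0.0692]
ee_rot: [-1.311, 1.046, -1.041]
ft_force: [0.7, -0.3, 0.7]
gripper_width: 0.0727
```

Call:
{"api": "jog_arm", "payload": {"plan": [[1,0,0,0,-0.125],[1,0,0,0,-0.25],[1,0,0,0,-0.375],[1,0,0,0,-0.5],[1,0,0,0,-0.62]]}}

```text
clock: 5.73
tcp_pos: [0.438, 0.2191, 0.0706]
ee_rot: [-1.495, 0.567, -0.567]
ft_force: [-0.7, -0.8, 0.1]
gripper_width: 0.0853
```

Call:
{"api": "jog_arm", "payload": {"plan": [[1,0,0,0,-0.125],[1,0,0,0,-0.25],[1,0,0,0,-0.375],[1,0,0,0,-0.5],[1,0,0,0,-0.62]]}}

```text
clock: 6.15
tcp_pos: [0.438, 0.2191, 0.0705]
ee_rot: [-1.569, 0.082, -0.082]
ft_force: [1.2, 0.3, 0.2]
gripper_width: 0.0858
```

Call:
{"api": "jog_arm", "payload": {"plan": [[1,0,0,0,-0.11],[1,0,0,0,-0.11],[1,0,0,0,-0.11]]}}

```text
clock: 6.4
tcp_pos: [0.438, 0.2191, 0.0705]
ee_rot: [-1.571, 0.004, -0.003]
ft_force: [0.7, 0.3, 1.0]
gripper_width: 0.0849
```

```bash
python3 go.py 0.5138 0.047 0.076 0; python3 snap.py w6 wrist
```

```text
6.4 [0.438  0.2191 0.0705] yaw -0.004488037245028552 down [-0.0001  0.     -1.    ] F [0.6891 0.3348 0.9585] w 0.08489357491168939 q [0.3288 0.5677 2.0459 0.0002 0.5281 0.3332]
shift cm [  7.6545  -0.5488 -17.1769] turn -0.004488037245028552
6.4 [0.438  0.2191 0.0705] [-1.5708  0.0036 -0.0034] [0.6891 0.3348 0.9585] 0.08489357491168939
```

View pics/w6.png

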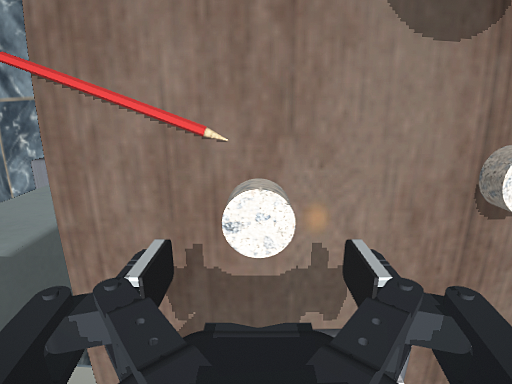

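Call:
{"api": "jog_arm", "payload": {"plan": [[1,1.5,-0.5,-4,0],[1,3,-0.5,-8,0],[1,4.5,-0.5,-12,0],[1,6.5,-0.5,-15,0],[1,7.6,-0.5,-17.2,0]]}}

```text
clock: 6.87
tcp_pos: [0.5156, 0.0441, 0.0758]
ee_rot: [-1.571, 0.004, -0.006]
ft_force: [0.2, 0.1, 0.3]
gripper_width: 0.0853
```

Call:
{"api": "jog_arm", "payload": {"plan": [[1,0,0,0,0],[1,0,0,0,0],[1,0,0,0,0]]}}

```text
clock: 7.12
tcp_pos: [0.5133, 0.0474, 0.0755]
ee_rot: [-1.571, 0.003, -0.002]
ft_force: [0.7, 0.5, 1.5]
gripper_width: 0.0854
```

```bash
python3 snap.py w7 wrist; python3 go.py 0.5138 0.047 0.0755 0; python3 top.py w6 258 222 46 0.031 180
```

```text
7.1167 [0.5133 0.0474 0.0755] [-1.5706  0.003  -0.0018] [0.7181 0.4768 1.5265] 0.08541234802084267
7.1667 [0.5132 0.0478 0.0755] yaw -0.0016234626996835012 down [-0.0007  0.0002 -1.    ] F [-0.0626  0.6315  0.3082] w 0.08539859554009135 q [-0.0354  0.5813  1.9803  0.0002  0.5807 -0.0339]
shift cm [ 0.0577 -0.     -0.0816] turn -0.0016234626996835012
bbox [222 189] [294 257] centre (0.4373883903026581, 0.21905778348445892) r 0.023563111200928688 bbox c [0.4373 0.2193] size [0.0459 0.0462]
depth pt [[0.4373 0.2206 0.0306]]
```

View pics/w7.png

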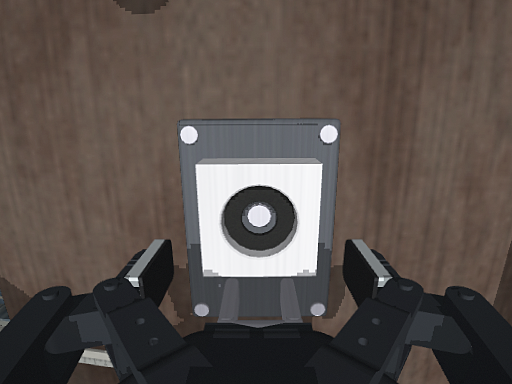

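```bash
cat > pk.py <<'E'
import sys
from h import *
im,de,p,o=pickle.load(open(sys.argv[1]+'.pkl','rb'))
u,v=int(sys.argv[2]),int(sys.argv[3])
g=im.min(2)
for th in (190,215,235):
    m=(g>th).astype(np.uint8); cs,h=cv2.findContours(m,cv2.RETR_CCOMP,cv2.CHAIN_APPROX_NONE)
    best=[c for i,c in enumerate(cs) if h[0][i][3]>=0 and cv2.contourArea(c)>1500 and cv2.pointPolygonTest(c,(u,v),False)>0]
    for c in best:
        X=onplane(p,c[:,0],0.036,o)[:,:2]
        A=np.c_[2*X,np.ones(len(X))]; b=(X**2).sum(1); s=np.linalg.lstsq(A,b,rcond=None)[0]
        print(th,'px',c[:,0].min(0),c[:,0].max(0),'lsq c',s[:2],'r',np.sqrt(s[2]+s[:2]@s[:2]),'bbox c',(X.min(0)+X.max(0))/2,'sz',X.max(0)-X.min(0))
    out=[c for i,c in enumerate(cs) if h[0][i][3]<0 and cv2.contourArea(c)>5000 and cv2.pointPolygonTest(c,(u,v),False)>0]
    for c in out:
        r=cv2.minAreaRect(onplane(p,c[:,0],0.036,o)[:,:2].astype(np.float32)*1000); print('  sleeve rect',r)
        q=cv2.approxPolyDP(cv2.convexHull(c),6,True)[:,0]; Q=onplane(p,q,0.036,o)[:,:2]
        print(q.tolist(),Q.ravel(),Q.mean(0))
E
python3 pk.py w7 259 217
```

```text
190 px [219 184] [298 258] lsq c [0.513 0.049] r 0.0247166675294489 bbox c [0.5129 0.0488] sz [0.0501 0.0501]
  sleeve rect ((513.0365600585938, 48.28244400024414), (76.1371078491211, 76.13560485839844), 0.08945214003324509)
[[322, 164], [314, 272], [203, 271], [196, 164]] [0.551  0.0861 0.55   0.013  0.4756 0.014  0.4755 0.0863] [0.513  0.0498]
215 px [219 183] [299 258] lsq c [0.513  0.0491] r 0.025086876814500905 bbox c [0.5131 0.0491] sz [0.0509 0.0507]
  sleeve rect ((513.083251953125, 48.216556549072266), (75.84603118896484, 76.01541137695312), 0.2650591731071472)
[[321, 164], [314, 271], [203, 271], [196, 165]] [0.5504 0.0861 0.5499 0.0138 0.4756 0.014  0.4754 0.0857] [0.5128 0.0499]
235 px [217 183] [300 259] lsq c [0.5129 0.0486] r 0.025764767006965554 bbox c [0.5129 0.0487] sz [0.0527 0.0515]
  sleeve rect ((513.203857421875, 48.50997543334961), (75.51499938964844, 75.33847045898438), 0.13893984258174896)
[[321, 164], [314, 271], [203, 270], [196, 165]] [0.5504 0.0861 0.5499 0.0138 0.4756 0.0147 0.4754 0.0857] [0.5129 0.0501]
```

Call:
{"api": "jog_arm", "payload": {"plan": [[1,0.05,0,0.1,0],[1,0.05,0,0.1,0],[1,0.05,0,0.1,0]]}}

```text
clock: 7.42
tcp_pos: [0.5142, 0.0489, 0.0757]
ee_rot: [-1.571, -0.0, -0.0]
ft_force: [0.1, 0.4, 0.7]
gripper_width: 0.0852
```

```bash
python3 snap.py w8 wrist; python3 pk.py w8 259 217;  python3 go.py 0.4380 0.2192 0.0705 0
```

```text
7.4167 [0.5142 0.0489 0.0757] [-1.5707 -0.0001 -0.    ] [0.0593 0.3783 0.6528] 0.08522371556903884
190 px [218 186] [296 259] lsq c [0.513 0.049] r 0.02472726931707254 bbox c [0.5128 0.0492] sz [0.0497 0.0496]
  sleeve rect ((513.0078735351562, 48.539154052734375), (76.15152740478516, 75.65666961669922), 0.12321055680513382)
[[320, 166], [314, 271], [202, 271], [194, 167]] [0.5507 0.0864 0.551  0.0153 0.4759 0.0152 0.4749 0.0858] [0.5131 0.0507]
215 px [217 186] [298 260] lsq c [0.513  0.0491] r 0.02506420818111725 bbox c [0.5131 0.0488] sz [0.0516 0.0504]
  sleeve rect ((513.0833740234375, 48.309417724609375), (75.94664001464844, 75.10782623291016), 0.06927654892206192)
[[320, 167], [314, 271], [202, 271], [195, 167]] [0.5507 0.0858 0.551  0.0153 0.4759 0.0152 0.4755 0.0858] [0.5133 0.0505]
235 px [216 185] [299 262] lsq c [0.5129 0.0486] r 0.02575854431489286 bbox c [0.5131 0.0484] sz [0.0528 0.0525]
  sleeve rect ((513.2068481445312, 48.33340835571289), (75.57557678222656, 75.10399627685547), 0.10261940956115723)
[[320, 167], [314, 270], [274, 277], [202, 270], [195, 167]] [0.5507 0.0858 0.551  0.016  0.5242 0.0108 0.4759 0.016  0.4755 0.0858] [0.5155 0.0429]
7.4667 [0.5142 0.0487 0.0757] yaw -0.00014360920925211187 down [ 0.      0.0001 -1.    ] F [ 0.0739  0.2703 -0.7089] w 0.08507320591462905 q [-0.0335  0.5818  1.9781  0.0002  0.5817 -0.0335]
shift cm [-7.6233  0.5184 17.0465] turn -0.00014360920925211187
```

Call:
{"api": "jog_arm", "payload": {"plan": [[1,-1.6,0.2,3.8,0],[1,-3.2,0.5,7.6,0],[1,-4.8,0.5,11.4,0],[1,-6.4,0.5,15,0],[1,-7.6,0.5,17.05,0]]}}

```text
clock: 7.88
tcp_pos: [0.437, 0.2215, 0.0706]
ee_rot: [-1.571, -0.001, 0.001]
ft_force: [-0.2, 0.1, -0.1]
gripper_width: 0.0857
```

Call:
{"api": "jog_arm", "payload": {"plan": [[1,0,0,0,0],[1,0,0,0,0],[1,0,1.5,0,0],[1,0,2.5,0,0],[1,0,2.5,0,0]]}}

```text
clock: 8.3
tcp_pos: [0.4383, 0.2177, 0.0441]
ee_rot: [-1.572, 0.004, 0.0]
ft_force: [-0.5, -0.5, 0.6]
gripper_width: 0.0852
```

```bash
python3 go.py 0.4380 0.2192 0.0205 0
```

```text
8.3 [0.4383 0.2177 0.0441] yaw -0.0021942008049240977 down [-0.0023 -0.0007 -1.    ] F [-0.5008 -0.487   0.5612] w 0.08522981146103911 q [0.3258 0.6179 2.0592 0.0001 0.467  0.328 ]
shift cm [-0.0283  2.3557  0.1541] turn -0.0021942008049240977
```

Call:
{"api": "jog_arm", "payload": {"plan": [[1,0,1,0,0],[1,0,2,0,0],[1,0,2,0,0],[1,0,2,0,0]]}}

```text
clock: 8.63
tcp_pos: [0.4384, 0.2183, 0.025]
ee_rot: [-1.571, 0.002, -0.0]
ft_force: [-0.3, -0.7, 0.3]
gripper_width: 0.0853
```

```bash
python3 go.py 0.4380 0.2192 0.0205 0
```

```text
8.6333 [0.4384 0.2183 0.025 ] yaw -0.0014332512752577723 down [-0.0013 -0.0004 -1.    ] F [-0.2812 -0.662   0.2686] w 0.08529954143527976 q [0.3271 0.6549 2.0668 0.0002 0.4213 0.3283]
shift cm [-0.0381  0.4517  0.0877] turn -0.0014332512752577723
```

Call:
{"api": "jog_arm", "payload": {"plan": [[1,-0.03,0.45,0.07,0],[1,-0.03,0.45,0.07,0],[1,-0.03,0.45,0.07,0]]}}

```text
clock: 8.88
tcp_pos: [0.4382, 0.2194, 0.0212]
ee_rot: [-1.571, 0.001, -0.001]
ft_force: [0.3, -0.1, -0.0]
gripper_width: 0.0853
```

```bash
python3 go.py 0.4380 0.2192 0.0205 0
```

```text
8.8833 [0.4382 0.2194 0.0212] yaw -0.0009269015755049161 down [ 0.      0.0001 -1.    ] F [ 0.2887 -0.1497 -0.0294] w 0.08529615791565817 q [0.3292 0.6625 2.0681 0.0002 0.4108 0.33  ]
shift cm [-0.0237  0.0651 -0.0186] turn -0.0009269015755049161
```

Good within 0.2 mm. Grip.

Call:
{"api": "jog_arm", "payload": {"plan": [[-1,0,0.05,-0.02,0],[-1,0,0.05,-0.02,0],[-1,0,0.05,-0.02,0],[-1,0,0.05,-0.02,0],[-1,0,0.05,-0.02,0]], "force": 35}}

```text
clock: 9.3
tcp_pos: [0.4383, 0.2192, 0.021]
ee_rot: [-1.571, 0.0, -0.001]
ft_force: [-1.3, -0.4, 5.3]
gripper_width: 0.0454
```

Call:
{"api": "jog_arm", "payload": {"plan": [[-1,0,0,0,0],[-1,0,-2,0,0],[-1,0,-5,0,0],[-1,0,-7,0,0],[-1,0,-7,0,0]]}}

```text
clock: 9.72
tcp_pos: [0.4394, 0.2196, 0.0938]
ee_rot: [-1.569, -0.003, -0.004]
ft_force: [0.2, 0.2, -1.1]
gripper_width: 0.0452
```

```bash
python3 go.py 0.5137 0.0488 0.09 0; python3 snap.py w9 wrist
```

```text
9.7167 [0.4394 0.2196 0.0938] yaw -0.0008533875426127687 down [ 0.0049  0.0017 -1.    ] F [ 0.2341  0.1873 -1.102 ] w 0.04520493569690144 q [0.3289 0.5254 2.0307 0.0001 0.5803 0.3296]
shift cm [  7.4422   0.3852 -17.0751] turn -0.0008533875426127687
9.7167 [0.4394 0.2196 0.0938] [-1.569  -0.0032 -0.0045] [ 0.2341  0.1873 -1.102 ] 0.04520493569690144
```

View pics/w9.png

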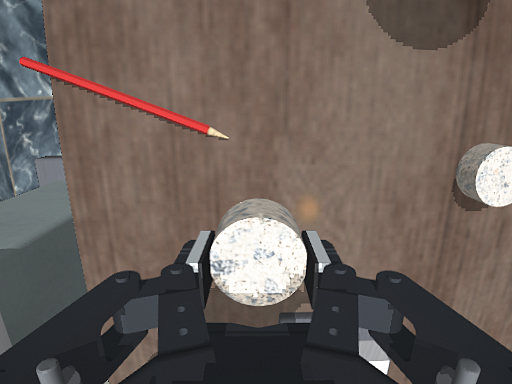

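Call:
{"api": "jog_arm", "payload": {"plan": [[-1,1.6,0,-3.6,0],[-1,3.2,0,-7.2,0],[-1,4.8,0,-10.8,0],[-1,6.4,0,-14.2,0],[-1,7.3,0,-16.5,0]]}}

```text
clock: 10.18
tcp_pos: [0.512, 0.0513, 0.0893]
ee_rot: [-1.571, 0.002, -0.001]
ft_force: [-0.2, 0.2, -1.2]
gripper_width: 0.0454
```

Call:
{"api": "jog_arm", "payload": {"plan": [[-1,0.24,0,-0.55,0],[-1,0.24,0,-0.55,0],[-1,0.24,1.5,-0.55,0],[-1,0.24,2.2,-0.55,0],[-1,0.24,2.2,-0.55,0]]}}

```text
clock: 10.6
tcp_pos: [0.5121, 0.0496, 0.0668]
ee_rot: [-1.571, 0.003, 0.003]
ft_force: [-0.3, -0.1, -3.0]
gripper_width: 0.0452
```

Call:
{"api": "jog_arm", "payload": {"plan": [[-1,0,0,0,0],[-1,0,0,0,0]]}}

```text
clock: 10.77
tcp_pos: [0.5133, 0.0492, 0.0687]
ee_rot: [-1.571, 0.0, 0.0]
ft_force: [0.3, 0.2, -0.8]
gripper_width: 0.0457
```

```bash
python3 go.py 0.5137 0.0488 0.06 0
```

```text
10.7667 [0.5133 0.0492 0.0687] yaw -4.675034339103688e-05 down [-0.0002  0.0001 -1.    ] F [ 0.258   0.2499 -0.816 ] w 0.04570663811642122 q [-0.0326  0.5933  1.9839  0.0002  0.5646 -0.0327]
shift cm [ 0.0383  0.8705 -0.0449] turn -4.675034339103688e-05
```

Call:
{"api": "jog_arm", "payload": {"plan": [[-1,0.03,0.4,-0.03,0],[-1,0.03,0.8,-0.03,0],[-1,0.03,0.8,-0.03,0],[-1,0.03,0.8,-0.03,0]]}}

```text
clock: 11.1
tcp_pos: [0.5137, 0.0483, 0.0604]
ee_rot: [-1.571, 0.001, -0.001]
ft_force: [-0.8, -0.3, -0.5]
gripper_width: 0.0454
```

```bash
python3 go.py 0.5137 0.0488 0.0588 0; python3 snap.py w10 wrist
```

```text
11.1 [0.5137 0.0483 0.0604] yaw -0.001008518150000487 down [-0.0003  0.0001 -1.    ] F [-0.8374 -0.3348 -0.4625] w 0.045426611264274594 q [-0.0344  0.6082  1.9876  0.0002  0.5462 -0.0335]
shift cm [0.0021 0.1639 0.0493] turn -0.001008518150000487
11.1 [0.5137 0.0483 0.0604] [-1.5707  0.0011 -0.0005] [-0.8374 -0.3348 -0.4625] 0.045426611264274594
```

View pics/w10.png

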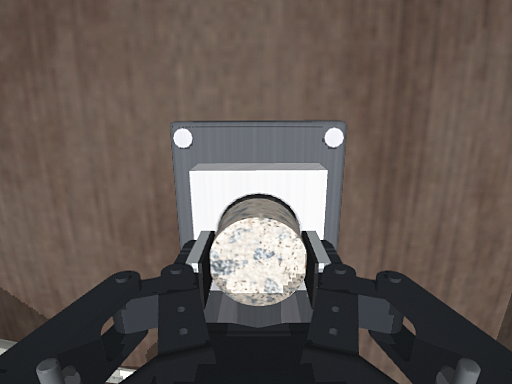

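Call:
{"api": "jog_arm", "payload": {"plan": [[-1,0,0.2,0.03,0],[-1,0,0.4,0.03,0],[-1,0,0.4,0.03,0]]}}

```text
clock: 11.4
tcp_pos: [0.5136, 0.0485, 0.0563]
ee_rot: [-1.571, 0.001, -0.001]
ft_force: [-0.2, -0.3, -1.4]
gripper_width: 0.0451
```

Call:
{"api": "jog_arm", "payload": {"plan": [[-1,0,0.2,0,0],[-1,0,0.2,0,0]]}}

```text
clock: 11.57
tcp_pos: [0.5137, 0.0486, 0.0543]
ee_rot: [-1.571, 0.001, -0.001]
ft_force: [0.2, -0.2, -0.9]
gripper_width: 0.0454
```

```bash
python3 go.py 0.5137 0.0488 0.0488 0
```

```text
11.5667 [0.5137 0.0486 0.0543] yaw -0.001002662182210964 down [-0.0003  0.0001 -1.    ] F [ 0.2078 -0.2087 -0.9481] w 0.04536168129252121 q [-0.0339  0.6191  1.9906  0.0002  0.5322 -0.033 ]
shift cm [0.0002 0.5528 0.0238] turn -0.001002662182210964
```

Call:
{"api": "jog_arm", "payload": {"plan": [[-1,0,0.15,0,0],[-1,0,0.3,0,0],[-1,0,0.35,0,0],[-1,0,0.35,0,0]]}}

```text
clock: 11.9
tcp_pos: [0.5137, 0.0486, 0.0509]
ee_rot: [-1.571, 0.001, -0.001]
ft_force: [-0.2, -0.6, -2.2]
gripper_width: 0.0457
```

Call:
{"api": "jog_arm", "payload": {"plan": [[-1,0,0.1,0,0],[-1,0,0.15,0,0],[-1,0,0.15,0,0]]}}

```text
clock: 12.15
tcp_pos: [0.5138, 0.0486, 0.0495]
ee_rot: [-1.571, 0.001, -0.001]
ft_force: [1.3, 0.6, -0.7]
gripper_width: 0.0447
```

Call:
{"api": "jog_arm", "payload": {"plan": [[-1,0,0.05,0,0],[-1,0,0.05,0,0]]}}

```text
clock: 12.32
tcp_pos: [0.5138, 0.0485, 0.0491]
ee_rot: [-1.571, 0.001, -0.001]
ft_force: [1.7, -1.1, -1.1]
gripper_width: 0.0452
```

Call:
{"api": "jog_arm", "payload": {"plan": [[-1,0,0.05,0,0],[-1,0,0.05,0,0]]}}

```text
clock: 12.48
tcp_pos: [0.5138, 0.0485, 0.0491]
ee_rot: [-1.571, 0.0, -0.001]
ft_force: [-2.0, -0.5, 4.7]
gripper_width: 0.0453
```

Call:
{"api": "jog_arm", "payload": {"plan": [[0.3,0,0,0,0],[0.3,0,0,0,0],[0.3,0,0,0,0],[0.7,0,0,0,0],[0.7,0,0,0,0]]}}

```text
clock: 12.9
tcp_pos: [0.5138, 0.0486, 0.0486]
ee_rot: [-1.571, 0.001, -0.001]
ft_force: [0.3, -0.2, -0.3]
gripper_width: 0.0724
```

Call:
{"api": "jog_arm", "payload": {"plan": [[0.7,0,-2,0,0],[0.7,0,-4,0,0],[0.7,0,-4,0,0],[0.7,0,-4,0,0]]}}

```text
clock: 13.23
tcp_pos: [0.5141, 0.0486, 0.0893]
ee_rot: [-1.571, -0.001, -0.002]
ft_force: [-0.2, -0.6, -0.7]
gripper_width: 0.0728
```

```bash
python3 snap.py w11 wrist
```

```text
13.2333 [0.5141 0.0486 0.0893] [-1.5708 -0.0008 -0.0023] [-0.2068 -0.5691 -0.7202] 0.07275333583200874
```

View pics/w11.png

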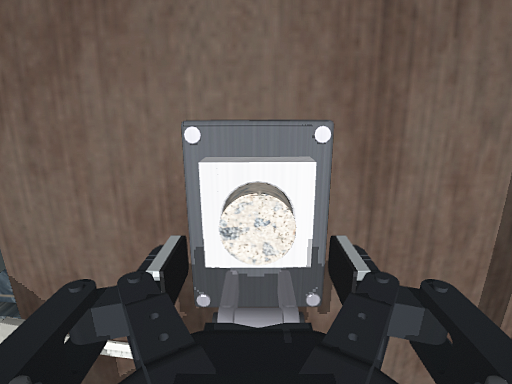

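Run:
```python
from h import *
d=pickle.load(open('d0.pkl','rb'))
for n,box in [('scene',(240,150,275,200)),('top',(250,178,275,212))]:
    im,de,p=d[n]; a,b,c,e=box
    s=im[b:e,a:c]; m=(s.max(2)<45).astype(np.uint8); cs,_=cv2.findContours(m,0,1)
    for k in sorted(cs,key=cv2.contourArea)[-2:]:
        k=k[:,0]+[a,b]; uv=k.mean(0); r=cv2.minAreaRect(k.astype(np.float32)); print(n,r, cv2.contourArea(k))
        Rm,eye=pose(p); dr=np.r_[und(p,r[0])[0],1]@Rm.T; X=eye+dr*((0.5137-eye[0])/dr[0]); print(X, 'angle',np.arctan2(X[2]-.062,X[1]+.0164),'rad',np.hypot(X[2]-.062,X[1]+.0164))
H=np.array([0.5137,-0.0164,0.062])
for th in (1.75,1.85,1.95,2.05):
    P=[]
    for a,nn in ((122,4),(158,4)):
        P.append(H+np.array([0,a*np.cos(th)-nn*np.sin(th),a*np.sin(th)+nn*np.cos(th)])/1000)
    print(th,[proj(d[n][2],np.array(P)).ravel() for n in('scene','top')])
```

```text
scene ((247.5, 188.5), (3.0, 1.0), 90.0) 3.0
[ 0.5137 -0.0166  0.1146] angle 1.5742864809436803 rad 0.052587240079046194
scene ((257.0000305175781, 170.0), (7.071067810058594, 21.21320343017578), 45.0) 115.0
[ 0.5137 -0.0488  0.1993] angle 1.8022780979562292 rad 0.1410393745444883
top ((253.11538696289062, 197.07691955566406), (6.079599857330322, 0.9805806875228882), 78.69007110595703) 1.0
[ 0.5137 -0.0241  0.1213] angle 1.699358509647577 rad 0.05976289958945204
top ((261.5, 192.5), (17.0, 5.0), 90.0) 62.0
[ 0.5137 -0.0484  0.2006] angle 1.7979626370081694 rad 0.142212749210594
1.75 [array([254.9238, 174.1578, 256.7858, 164.6817]), array([259.1998, 193.6696, 261.5076, 191.5018])]
1.85 [array([258.8389, 177.0668, 262.0115, 168.4969]), array([263.5093, 193.8146, 267.2642, 191.6958])]
1.95 [array([262.6496, 180.2585, 267.1051, 172.7069]), array([267.6552, 194.0276, 272.7904, 191.9831])]
2.05 [array([266.3069, 183.693 , 271.9958, 177.2558]), array([271.5856, 194.305 , 278.0124, 192.3583])]
```

Call:
{"api": "jog_arm", "payload": {"plan": [[-1,0,-4,0,0],[-1,0,-8,0,0],[-1,0,-12,0,0],[-1,0,-16,0,0],[-1,0,-17,0,0]]}}

```text
clock: 13.7
tcp_pos: [0.5151, 0.0486, 0.2633]
ee_rot: [-1.571, -0.004, -0.006]
ft_force: [0.4, 0.1, -0.9]
gripper_width: 0.0121
```

Call:
{"api": "jog_arm", "payload": {"plan": [[-1,0,0,-3,0],[-1,0,0,-7,0],[-1,0,0,-11,0],[-1,0,0,-14.5,0],[-1,0,0,-14.5,0]]}}

```text
clock: 14.12
tcp_pos: [0.5136, -0.1012, 0.2572]
ee_rot: [-1.571, 0.005, -0.003]
ft_force: [-0.2, 0.9, -0.3]
gripper_width: -0.0002
```

```bash
python3 go.py 0.5137 -0.095 0.209 0; python3 snap.py w12 wrist;python3 snap.py s12 scene
python3 - <<'E'
import cv2
im=cv2.imread('pics/s12.png'); cv2.imwrite('pics/s12c.png',cv2.resize(im[100:260,140:340],None,fx=4,fy=3.7,interpolation=2))
E
```

```text
14.1167 [ 0.5136 -0.1012  0.2572] yaw -0.004720780465689193 down [-0.0012 -0.0005 -1.    ] F [-0.1915  0.948  -0.321 ] w -0.0002164939073767854 q [-0.3204  0.3309  1.7858 -0.001   1.0259 -0.3152]
shift cm [0.0178 4.8225 0.6231] turn -0.004720780465689193
14.1167 [ 0.5136 -0.1012  0.2572] [-1.5713  0.0047 -0.0027] [-0.1915  0.948  -0.321 ] -0.0002164939073767854
14.1667 [ 0.5134 -0.099   0.2572] [-1.5703  0.0052 -0.0026] [ 0.5891  1.0926 -0.1924] 0.00013224278705035718
```

View pics/w12.png

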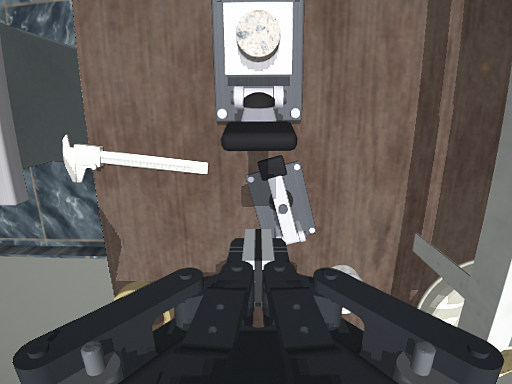

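View pics/s12c.png

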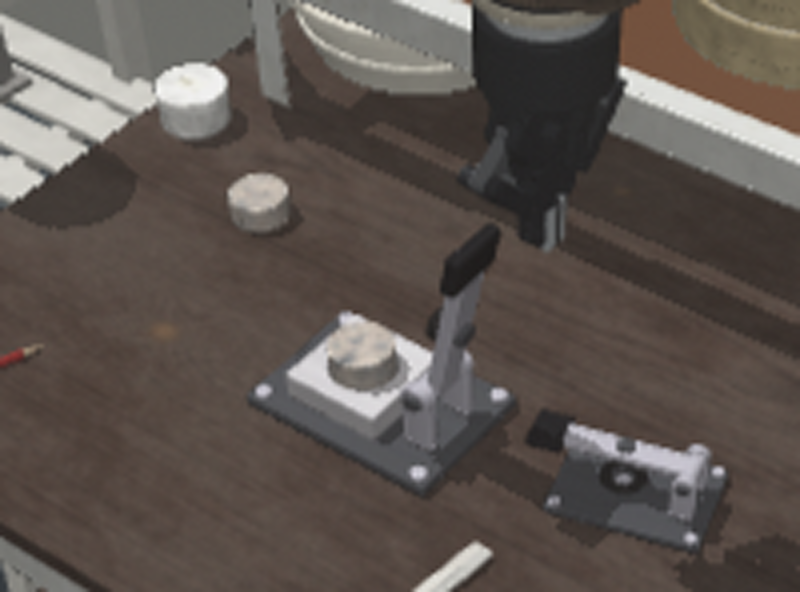

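Call:
{"api": "jog_arm", "payload": {"plan": [[-1,0,2,0,0],[-1,0,4,0,0],[-1,0,5,0,0],[-1,0,5,1,0],[-1,0,5,2,0]]}}

```text
clock: 14.63
tcp_pos: [0.5136, -0.0752, 0.2083]
ee_rot: [-1.57, 0.002, 0.0]
ft_force: [-0.2, 0.5, -0.2]
gripper_width: 0.0002
```

Call:
{"api": "jog_arm", "payload": {"plan": [[-1,0,0,0.5,0],[-1,0,0,1,0],[-1,0,0,1.5,0],[-1,0,0,2,0],[-1,0,0,2.5,0]]}}

```text
clock: 15.05
tcp_pos: [0.5139, -0.0511, 0.2091]
ee_rot: [-1.571, -0.0, -0.002]
ft_force: [0.5, -2.1, 1.9]
gripper_width: -0.0
```

```bash
python3 go.py 0.5137 -0.06 0.209 0; python3 snap.py w13 wrist
```

```text
15.05 [ 0.5139 -0.0511  0.2091] yaw -0.0008947005042517419 down [ 0.0012 -0.0003 -1.    ] F [ 0.4671 -2.1115  1.8835] w -1.533164666308797e-05 q [-0.227   0.3776  1.8626 -0.0001  0.9002 -0.226 ]
shift cm [-0.0205  0.0147 -0.8934] turn -0.0008947005042517419
15.05 [ 0.5139 -0.0511  0.2091] [-1.5711 -0.0002 -0.0016] [ 0.4671 -2.1115  1.8835] -1.533164666308797e-05
```

View pics/w13.png

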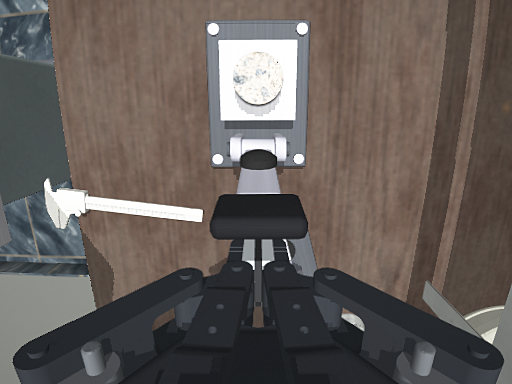

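Call:
{"api": "jog_arm", "payload": {"plan": [[-1,0,-0.2,1.2,0],[-1,0,-0.4,2.4,0],[-1,0,-0.3,3.8,0],[-1,0,-0.15,5.2,0],[-1,0,0.1,6.4,0]]}}

```text
clock: 15.52
tcp_pos: [0.5135, 0.0139, 0.2077]
ee_rot: [-1.571, 0.001, -0.001]
ft_force: [0.3, -2.5, -0.5]
gripper_width: -0.0
```

```bash
python3 go.py 0.5137 .0281 .2041 0; python3 go.py 0.5137 .0543 .192 0
```

```text
15.5167 [0.5135 0.0139 0.2077] yaw -0.0008123373865493089 down [-0.0001  0.0001 -1.    ] F [ 0.279  -2.4554 -0.5395] w -2.2159496852960636e-05 q [-0.1016  0.3763  1.8698  0.0001  0.8956 -0.1009]
shift cm [0.0163 0.3573 1.4203] turn -0.0008123373865493089
15.5167 [0.5135 0.0139 0.2077] yaw -0.0008123373865493089 down [-0.0001  0.0001 -1.    ] F [ 0.279  -2.4554 -0.5395] w -2.2159496852960636e-05 q [-0.1016  0.3763  1.8698  0.0001  0.8956 -0.1009]
shift cm [0.0142 1.5676 4.0401] turn -0.0008123373865493089
```

Call:
{"api": "jog_arm", "payload": {"plan": [[-1,0,0.1,0.7,0],[-1,0,0.35,1.4,0],[-1,0,0.9,2.7,0],[-1,0,1.55,4.0,0],[-1,0,2.4,5.2,0]]}}

```text
clock: 15.93
tcp_pos: [0.5139, 0.0653, 0.1835]
ee_rot: [-1.571, 0.001, -0.002]
ft_force: [0.8, -1.2, -0.5]
gripper_width: -0.0
```

```bash
python3 go.py 0.5137 .0779 .1747 0; python3 go.py 0.5137 .0977 .1528 0;python3 snap.py w14 wrist
```

```text
15.9333 [0.5139 0.0653 0.1835] yaw -0.0012988479027983587 down [ 0.0006  0.0001 -1.    ] F [ 0.7956 -1.162  -0.4733] w -2.2868687947835374e-06 q [-0.0012  0.4142  1.8867  0.0002  0.8401 -0.    ]
shift cm [-0.0222  0.8765  1.2581] turn -0.0012988479027983587
15.9333 [0.5139 0.0653 0.1835] yaw -0.0012988479027983587 down [ 0.0006  0.0001 -1.    ] F [ 0.7956 -1.162  -0.4733] w -2.2868687947835374e-06 q [-0.0012  0.4142  1.8867  0.0002  0.8401 -0.    ]
shift cm [-0.0261  3.0667  3.2378] turn -0.0012988479027983587
15.9333 [0.5139 0.0653 0.1835] [-1.5707  0.0005 -0.0015] [ 0.7956 -1.162  -0.4733] -2.2868687947835374e-06
```

View pics/w14.png

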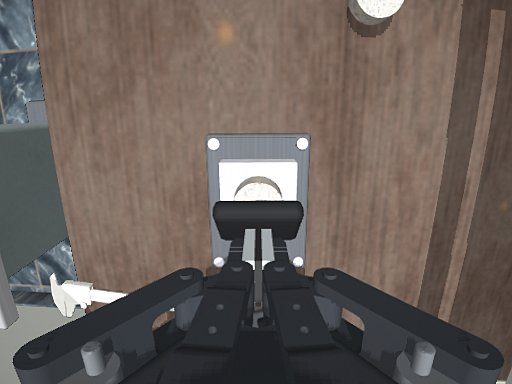

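Call:
{"api": "jog_arm", "payload": {"plan": [[-1,0,0.9,1.25,0],[-1,0,1.9,2.3,0],[-1,0,3.05,3.25,0],[-1,0,3.6,3.6,0],[-1,0,4.3,4.0,0]]}}

```text
clock: 16.4
tcp_pos: [0.5137, 0.1052, 0.1398]
ee_rot: [-1.571, 0.001, 0.0]
ft_force: [-1.3, -0.1, 0.3]
gripper_width: 0.0
```

```bash
python3 go.py 0.5137 .1129 .1269 0; python3 snap.py w15 wrist
```

```text
16.4 [0.5137 0.1052 0.1398] yaw -0.0005176540401613602 down [-0.0006  0.0001 -1.    ] F [-1.2538 -0.1469  0.3137] w 4.8178150071094134e-05 q [0.0759 0.4855 1.9124 0.0003 0.7442 0.0762]
shift cm [0.0004 1.2922 0.7687] turn -0.0005176540401613602
16.4 [0.5137 0.1052 0.1398] [-1.5706  0.0009  0.0001] [-1.2538 -0.1469  0.3137] 4.8178150071094134e-05
```

View pics/w15.png

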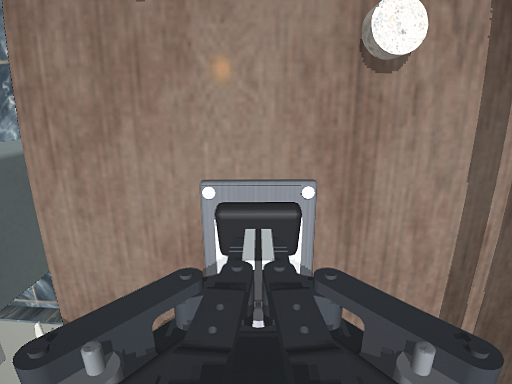

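Call:
{"api": "jog_arm", "payload": {"plan": [[-1,0,0.6,0.4,0],[-1,0,1.2,0.7,0],[-1,0,1.7,0.95,0],[-1,0,2.0,1.1,0],[-1,0,2.0,1.1,0]]}}

```text
clock: 16.87
tcp_pos: [0.5137, 0.1157, 0.12]
ee_rot: [-1.571, 0.001, -0.0]
ft_force: [0.6, 0.8, -0.3]
gripper_width: 0.0
```

```bash
python3 go.py 0.5137 .1186 .1128 0; python3 snap.py s15 scene
python3 - <<'E'
import cv2
im=cv2.imread('pics/s15.png'); cv2.imwrite('pics/s15c.png',cv2.resize(im[100:260,140:340],None,fx=4,fy=3.7,interpolation=2))
E
```

```text
16.8667 [0.5137 0.1157 0.12  ] yaw -0.0009588378206914871 down [-0.0008  0.0001 -1.    ] F [ 0.6332  0.7867 -0.3318] w 6.649279100007165e-06 q [0.096  0.5186 1.9232 0.0002 0.7006 0.0968]
shift cm [0.0049 0.7185 0.2883] turn -0.0009588378206914871
16.8667 [0.5137 0.1157 0.12  ] [-1.5707  0.0014 -0.0001] [ 0.6332  0.7867 -0.3318] 6.649279100007165e-06
```

View pics/s15c.png

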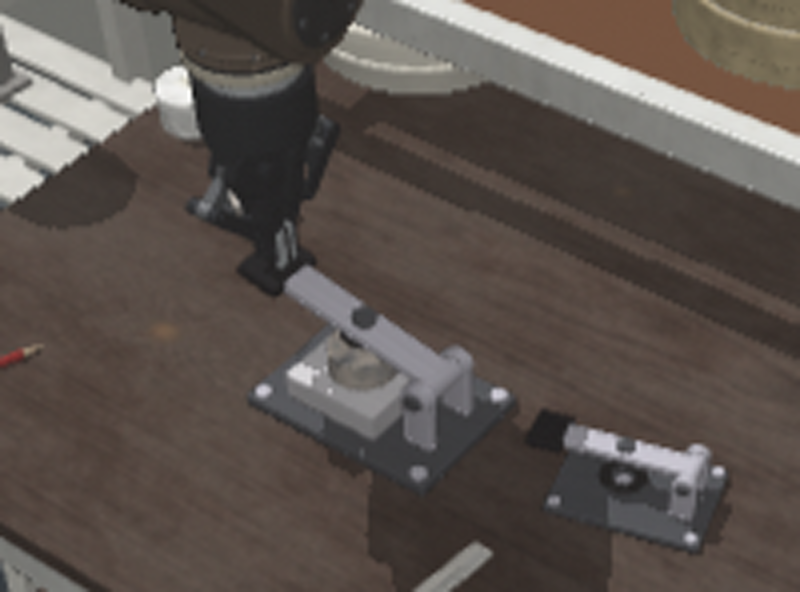

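Call:
{"api": "jog_arm", "payload": {"plan": [[-1,0,0.4,0.15,0],[-1,0,0.8,0.25,0],[-1,0,1.2,0.3,0],[-1,0,1.2,0.3,0]]}}

```text
clock: 17.25
tcp_pos: [0.5136, 0.1186, 0.1079]
ee_rot: [-1.571, 0.002, -0.0]
ft_force: [-0.4, -0.2, 0.2]
gripper_width: 0.0004
```

Call:
{"api": "jog_arm", "payload": {"plan": [[-1,0,0.1,0,0],[-1,0,0.2,0,0],[-1,0,0.2,0,0]]}}

```text
clock: 17.5
tcp_pos: [0.5138, 0.1186, 0.1065]
ee_rot: [-1.571, 0.001, -0.001]
ft_force: [0.3, 0.4, -0.5]
gripper_width: -0.0001
```

Call:
{"api": "jog_arm", "payload": {"plan": [[-1,0,0.1,0,0],[-1,0,0.2,0,0],[-1,0,0.2,0,0]]}}

```text
clock: 17.75
tcp_pos: [0.5139, 0.1188, 0.105]
ee_rot: [-1.57, 0.0, -0.001]
ft_force: [-2.3, 2.0, 6.3]
gripper_width: 0.0001
```

Call:
{"api": "jog_arm", "payload": {"plan": [[-1,0,0.1,0,0],[-1,0,0.1,0,0]]}}

```text
clock: 17.92
tcp_pos: [0.514, 0.1189, 0.1042]
ee_rot: [-1.57, 0.0, -0.002]
ft_force: [-2.2, 3.4, 7.6]
gripper_width: -0.0003
```

Call:
{"api": "jog_arm", "payload": {"plan": [[-1,0,0.1,0,0],[-1,0,0.1,0,0]]}}

```text
clock: 18.08
tcp_pos: [0.514, 0.1191, 0.1032]
ee_rot: [-1.57, 0.0, -0.002]
ft_force: [-2.9, 3.8, 8.2]
gripper_width: 0.0002
```

Call:
{"api": "jog_arm", "payload": {"plan": [[-1,0,0.1,0,0],[-1,0,0.1,0,0]]}}

```text
clock: 18.25
tcp_pos: [0.514, 0.1191, 0.1023]
ee_rot: [-1.57, 0.0, -0.002]
ft_force: [-2.4, 4.5, 9.1]
gripper_width: -0.0
```

Call:
{"api": "jog_arm", "payload": {"plan": [[-1,0,0.1,0,0],[-1,0,0.2,0,0],[-1,0,0.2,0,0]]}}

```text
clock: 18.5
tcp_pos: [0.5141, 0.1191, 0.1003]
ee_rot: [-1.57, -0.0, -0.002]
ft_force: [-2.2, 4.7, 8.5]
gripper_width: -0.0003
```

Call:
{"api": "jog_arm", "payload": {"plan": [[-1,0,0.1,0,0],[-1,0,0.2,0,0],[-1,0,0.2,0,0]]}}

```text
clock: 18.75
tcp_pos: [0.5142, 0.1192, 0.0983]
ee_rot: [-1.57, -0.0, -0.002]
ft_force: [-1.1, 6.3, 8.3]
gripper_width: -0.0003
```

Call:
{"api": "jog_arm", "payload": {"plan": [[-1,0,0.1,0,0],[-1,0,0.1,0,0]]}}

```text
clock: 18.92
tcp_pos: [0.5142, 0.1193, 0.0973]
ee_rot: [-1.57, -0.0, -0.002]
ft_force: [-1.3, 7.5, 9.5]
gripper_width: -0.0
```

Call:
{"api": "jog_arm", "payload": {"plan": [[-1,0,0.1,0,0],[-1,0,0.1,0,0]]}}

```text
clock: 19.08
tcp_pos: [0.5143, 0.1192, 0.0964]
ee_rot: [-1.57, -0.0, -0.002]
ft_force: [-1.3, 6.3, 9.6]
gripper_width: -0.0
```

Call:
{"api": "jog_arm", "payload": {"plan": [[-1,0,0.05,0.03,0],[-1,0,0.05,0.05,0]]}}

```text
clock: 19.25
tcp_pos: [0.5143, 0.1195, 0.0959]
ee_rot: [-1.57, -0.001, -0.002]
ft_force: [-2.4, 1.5, 10.1]
gripper_width: 0.0
```

Call:
{"api": "jog_arm", "payload": {"plan": [[-1,0,0.07,0.02,0],[-1,0,0.07,0.03,0]]}}

```text
clock: 19.42
tcp_pos: [0.5143, 0.1196, 0.0951]
ee_rot: [-1.57, -0.0, -0.002]
ft_force: [-1.9, 0.7, 9.4]
gripper_width: -0.0001
```

Call:
{"api": "jog_arm", "payload": {"plan": [[-1,0,0.08,0.02,0],[-1,0,0.08,0.02,0]]}}

```text
clock: 19.58
tcp_pos: [0.5143, 0.1197, 0.0943]
ee_rot: [-1.57, -0.0, -0.002]
ft_force: [-0.9, 1.7, 10.4]
gripper_width: 0.0002
```

Call:
{"api": "jog_arm", "payload": {"plan": [[-1,0,0.08,0.02,0],[-1,0,0.08,0.02,0]]}}

```text
clock: 19.75
tcp_pos: [0.5142, 0.1198, 0.0935]
ee_rot: [-1.571, -0.0, -0.002]
ft_force: [-1.7, 1.7, 8.6]
gripper_width: -0.0
```

Call:
{"api": "jog_arm", "payload": {"plan": [[-1,0,0.07,0.01,0],[-1,0,0.07,0.01,0]]}}

```text
clock: 19.92
tcp_pos: [0.5143, 0.1199, 0.0929]
ee_rot: [-1.57, -0.0, -0.002]
ft_force: [-2.0, -0.0, 9.4]
gripper_width: 0.0002
```

Call:
{"api": "jog_arm", "payload": {"plan": [[-1,0,0.07,0.01,0],[-1,0,0.07,0.01,0]]}}

```text
clock: 20.08
tcp_pos: [0.5143, 0.12, 0.0924]
ee_rot: [-1.571, -0.001, -0.002]
ft_force: [-2.6, 0.2, 12.2]
gripper_width: -0.0002
```

Call:
{"api": "jog_arm", "payload": {"plan": [[-1,0,0.07,0.01,0],[-1,0,0.07,0.01,0]]}}

```text
clock: 20.25
tcp_pos: [0.5143, 0.1201, 0.092]
ee_rot: [-1.571, -0.001, -0.002]
ft_force: [-3.6, -0.3, 16.9]
gripper_width: -0.0002
```

Call:
{"api": "jog_arm", "payload": {"plan": [[-1,0,0.07,0.01,0],[-1,0,0.07,0.01,0]]}}

```text
clock: 20.42
tcp_pos: [0.5143, 0.1201, 0.0916]
ee_rot: [-1.571, -0.001, -0.003]
ft_force: [-5.0, -1.3, 22.5]
gripper_width: 0.0001
```

Call:
{"api": "jog_arm", "payload": {"plan": [[-1,0,0,0,0],[-1,0,0,0,0]]}}

```text
clock: 20.58
tcp_pos: [0.5143, 0.1201, 0.0916]
ee_rot: [-1.571, -0.001, -0.002]
ft_force: [-4.5, -0.7, 21.5]
gripper_width: 0.0003
```

Call:
{"api": "jog_arm", "payload": {"plan": [[-1,0,0,0,0],[-1,0,0,0,0],[-1,0,0,0,0],[-1,0,0,0,0],[-1,0,0,0,0]]}}

```text
clock: 21.0
tcp_pos: [0.5143, 0.1202, 0.0916]
ee_rot: [-1.571, -0.001, -0.003]
ft_force: [-5.1, -1.5, 21.3]
gripper_width: 0.0001
```

Call:
{"api": "jog_arm", "payload": {"plan": [[-1,0,-0.2,0,0],[-1,0,-0.6,0,0],[-1,0,-1.5,0,0],[-1,0,-3,0,0],[-1,0,-6,0,0]]}}

```text
clock: 21.42
tcp_pos: [0.5128, 0.12, 0.1489]
ee_rot: [-1.571, 0.004, 0.003]
ft_force: [-0.2, -0.3, -0.1]
gripper_width: 0.0
```

Call:
{"api": "jog_arm", "payload": {"plan": [[-1,0,-3,2,0],[-1,0,-6,5,0],[-1,0,-9,8,0],[-1,0,-9,12,0],[-1,0,-9,16,0]]}}

```text
clock: 21.83
tcp_pos: [0.5143, 0.2817, 0.2429]
ee_rot: [-1.569, -0.001, -0.005]
ft_force: [1.0, -0.8, -0.2]
gripper_width: 0.0002
```

Call:
{"api": "jog_arm", "payload": {"plan": [[-1,0,0,0,0],[-1,0,0,0,0],[-1,0,0,0,0]]}}

```text
clock: 22.08
tcp_pos: [0.5137, 0.2799, 0.24]
ee_rot: [-1.571, 0.001, 0.0]
ft_force: [-0.5, -0.6, 0.1]
gripper_width: -0.0
```

```bash
python3 snap.py s16 scene;python3 snap.py t16 top
python3 - <<'E'
import cv2
im=cv2.imread('pics/s16.png'); cv2.imwrite('pics/s16c.png',cv2.resize(im[120:260,140:380],None,fx=3.3,fy=3.3,interpolation=2))
E
```

```text
22.0833 [0.5137 0.2799 0.24  ] [-1.5712  0.0006  0.0002] [-0.5037 -0.6197  0.0696] -3.137050162271725e-05
22.1333 [0.5139 0.2794 0.24  ] [-1.5711  0.0015 -0.0007] [-0.0345 -1.1912  0.571 ] 0.00019276331772300512
```

View pics/s16c.png

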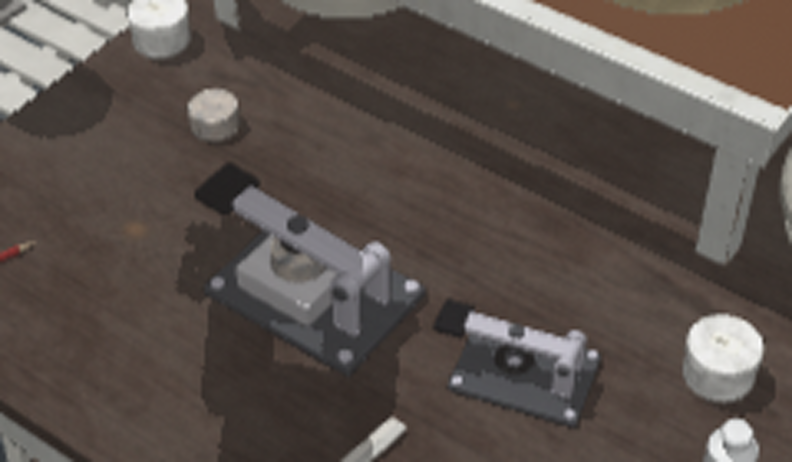

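View pics/t16.png

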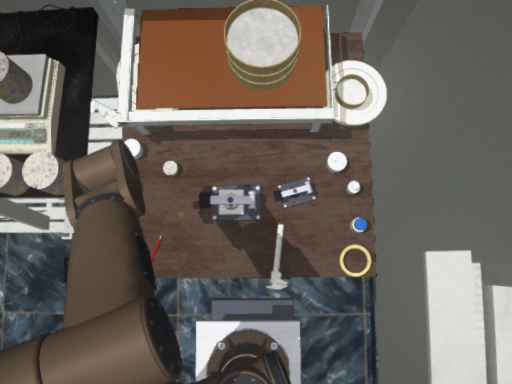

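Run:
```python
from h import *
for n,pts in [('s16',[(207,176),(210,177),(213,178)]),('t16',[(203,200),(206,200),(207,202)])]:
    im,de,p,o=pickle.load(open(n+'.pkl','rb'))
    for u,v in pts: print(n,(u,v),im[v,u],withdepth(p,(u,v),de[v,u])[0])
from workcell import arm
print(arm.finish_job())
```

```text
s16 (207, 176) [33 33 35] [0.509  0.1204 0.084 ]
s16 (210, 177) [33 34 35] [0.5149 0.1154 0.0783]
s16 (213, 178) [91 87 88] [0.5133 0.1027 0.0831]
t16 (203, 200) [33 30 33] [0.5129 0.1268 0.0782]
t16 (206, 200) [34 31 35] [0.5112 0.1164 0.0887]
t16 (207, 202) [35 33 36] [0.5064 0.1144 0.0808]
the job is handed in; nothing more can be done
None
```

I loaded the thick slice into the pocket and let go of it. Then I swung the clamp over, pressed the slice down to the stop, and handed the job in at about 22 s of robot time.

- **Loading:** I gripped the slice in two directions to centre it. It entered the pocket without touching the walls and landed on the ring at about 5 N.
- **Pressing:** The ring slid at about 8–10 N on the handle. The force then rose steeply to 22.5 N, and I held it at about 21.5 N for 0.58 s without the handle creeping. The highest reading was 22.5 N vertical, about 23 N in total. About 5 N of that was sideways.
- **After release:** The pictures show the clamp closed on the slice, and the thin slice, jar and the other items in view look unmoved. The arm was clear, with readings of about 1 N or less.
- **Handle height:** From the arm's position while pressing, the clamp was at about 0.06 rad, inside the home range. After release, the camera put the handle face at 78–89 mm. That is scattered but fits; the arm's position implies about 81 mm.
- **Disagreement:** The wrist camera was off by about 0.7–0.9 mm sideways, and its reported calibration changed with the wrist's turn. I corrected for this using the gripped slice as the reference.

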